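Hang the skate tool on the turret's empty hook

TASK

Turn the wheel turret by its red handle until it comes right up against its rubber stop, so that the empty brass hook faces the red mark on the foot; only then lift the black skate tool out of its wooden block and hang it by its eye on that hook, gently, feeling for the hook's height. Let go with the tool hanging plumb from the hook and the turret still at its stop, never forcing the turret, hook or tool, and leave everything else on the bench where it is.

Things in the scene. Friction and masses are not known exactly. Their poses are not given: they have to be found in the camera images.
- turret: Rotary rack on the bench, fixed: round dark foot 160 mm across, post, and a rotor turning about the vertical. Origin: on the axis at bench level; -x points along the red mark on the foot, roughly to the robot. Three hooks carry wheels 52 mm across, 66 to 98 mm off the axis, tops 18 mm above nominal hook height (200 mm). Keep forces on it below about 20 N.
- turret_axis (a point): The point on the turret's turning axis at the nominal height of the hooks, 200 mm above the bench; axes as turret (does not turn).
- rotor (a joint): Turn of the rotor in rad. 0 = against the rubber stop, with the empty hook over the red mark, pointing along -x of turret; at the start it is negative (about -0.7 to -1.7) and it grows counter-clockwise seen from above. Drag of about 0.12 N m holds it where it is left; the rubber gives about 0.01 rad under a light push.
- handle (a point): Red upright turning handle on the rotor, a round pin 12 mm across, 40 mm off the axis on the side opposite the empty hook. It stands 36 mm proud of the rotor's grey disc (96 mm across, top 208 mm above the bench). The point is on the pin's axis, half-way up its free length. Axes turn with the rotor: the empty hook lies towards -x.
- hook_root (a point): Where the empty brass hook leaves its bracket, 54 mm off the axis at NOMINAL height 200 mm. Axes turn with the rotor; the hook runs out along -x: a level bar 6 mm thick for 61 mm, then its last 10 mm rises 6 mm to a round tip, ending 74 mm from here. It is clamped in a slot and really sits up to 12 mm above or below this point: its true height must be felt or seen.
- tool_grip (a point): Centre of the bridge at the top of the black skate tool, where to grasp it: 30 mm wide (y), 7 mm thick (x), 29 mm high (z up). Tool: 125 mm tall, 0.14 to 0.24 kg; below the eye a cross barrel 18 mm thick, 64 mm long along y, 72 mm below this point; a 14 mm stem ends 111 mm below it. At the start it stands in the block, stem 30 mm deep in a 17 mm hole.
- eye (a point): Centre of the tool's rectangular eye, 23 mm below tool_grip: 16 mm wide (y), 16 mm high (z), right through the 7 mm plate along x.
- stand: Fixed wooden block 80 x 80 x 50 mm that holds the tool. Origin under its centre.
- bearing_a: Steel bearing 22 mm across, 7 mm thick, on the bench; leave alone. Origin under its centre.
- bearing_b: Second steel bearing, the same; leave alone.
- clear_wheel: Clear wheel 54 mm across, 32 mm high, lying flat; leave alone. Origin under its centre.
- spacer: White nylon spacer 18 mm across, 12 mm high; leave alone. Origin under its centre.
- jar: Glass jar with hinged lid, 76 mm across, 102 mm high; leave alone. Origin under its centre.
- screwdriver: Screwdriver lying on the bench; leave alone.
Things that resemble listed ones, but are neither listed nor needed, are in the scene too. Several things look just like the stand: the one meant starts farthest to the robot's right. There is more than one size of the part that bears tool_grip; the job needs the smaller.

How it is judged (in metres and radians):
On the way, in this order (a step that is already met when the one before it is completed fails the run):
1. the turret is turned up against its stop while the tool still stands in its block (value of joint rotor above -0.025 rad and distance between eye and stand below 0.115 m), for 0.2 s.
2. the tool's eye is on the hook and the hook bears the tool (x of eye in the frame of hook_root between -0.066 and -0.01 m and y of eye in the frame of hook_root between -0.009 and 0.009 m and z of eye in the frame of hook_root between -0.022 and 0.011 m and contact force between skate_tool and turret above 0.7 N), for 0.2 s.
At the end, for the whole second after the job is handed in: The tool hangs from the empty hook: its eye is on the hook's bar (10 to 66 mm out from the root, within 9 mm sideways), at a height that fits the hook, the turret bears its weight, it leans less than 0.25 rad, is at rest and off its block, and the rotor is within 0.035 rad of its stop (all of step 2 and angle between eye's own z axis and vertical below 0.25 rad and linear speed of skate_tool below 0.03 m/s and contact force between skate_tool and stand below 0.05 N and value of joint rotor above -0.035 rad); the robot touches nothing.
It fails at once if the robot forces the turret (over 25 N) (contact force between any of the fingers, the arm and turret above 25 N).
It fails at once if the tool is forced against the turret (over 20 N) (contact force between skate_tool and turret above 20 N).
It fails at once if a bystander is moved more than 20 mm (distance of any of bearing_a, bearing_b, clear_wheel, spacer, jar, screwdriver from where it was at the start of the episode above 0.02 m).
It also fails if it takes over 72 s, if anything falls off the work surface, if the arm or the gripper's body presses on something with over 40 N, if the wrist force passes 120 N, or if a joint passes its speed limit or range.

ROBOT

A 6-joint arm with a two-finger parallel gripper is mounted at the origin on the work surface. World frame = base frame: x ahead of the robot, y to its left, z up, the work surface at z = 0. Lengths are in mm, angles in rad, forces in N, time in s.
With the tool pointing down it reaches from about 275 to 1000 mm from the base axis. Payload 8.4 kg.
Tool frame: the origin (TCP) lies on the mounting face of the last link; the fingertips stand 173 mm ahead of it and the grasp point (between the pads) lies 155 mm ahead of it; z points along the fingers, y is the line along which they close (so a half turn about z gives the same grasp; the last joint's range is limited). The gripper opens to 85 mm and grips with 20 to 120 N. Pads are 22 mm wide; open, the fingers measure 114 mm over their backs; the gripper's body (76 mm by 85 mm) begins 54 mm behind the grasp point. The pads swing forward as they close: fully open they stand 13 mm farther back than shut.
Start: joints at [-1.255, 0.353, 1.633, -0, 1.155, -0.002], TCP at [195.297, -593.707, 404.681] pointing down, gripper open.
Joint ranges: [-2.63, 2.63], [-0.92, 2.1], [0.06, 2.66], [-1.3, 4.44], [0, 2.69], [-3.02, 3.02]. Speed limits (rad/s): [2.22, 2.22, 2.79, 3.14, 3.14, 3.14].

INTERFACE

Orientations are given as [roll, pitch, yaw] about the fixed x, y, z axes, in that order (R = Rz(yaw) Ry(pitch) Rx(roll)).
In Python, from rig import r gives the robot as it stands.
- The arm moves only by the tool apply_moves, never from a script. Its argument "deltas" is a list of rows, each an object with "claw": the gripper command: -1 is fully open, 1 is shut, values between are in proportion; "delta_pos": the shift along the tool's x, y, z in cm, a list of three; "yaw": the turn about the tool's z in rad. In form: [{"claw": claw, "delta_pos": [tx, ty, tz], "yaw": yaw}, ...]. A call has 1 to 8 rows; each row shifts and turns the commanded pose from where the row before left it, along the tool's axes as they then stand; what a row does not reach is not made up. A row lasts 1/8 s, in which the tool goes at most 62.5 mm and 10.7 degrees, less where a joint would pass 70% of its speed; a pose out of reach is approached as far as the arm can. A call with a gripper value outside its range is refused whole. The fingers move at their own pace and stop on an object; "grip_force" is the grip in N (left out, the last holds). Time passes only in rows, so rows that do not move let the fingers close. It gives the time, the measured TCP pose, the force, the opening and the grip force at its end, in the units of the state.
- r.sense(): the state, without advancing time (a new reading comes with each control period).
- r.grab_frame(name): name is "side" or "top"; returns a dict with "img" (384x512x3 uint8, blue, green, red), "z_map" (384x512 float32, mm along the optical axis (not along the pixel's ray), 0 where there is no reading), "fx", "fy", "cx", "cy" (pixels), "eye" and "rotation" of the camera in the world. Camera axes: x right, y up, looking along -z (the intrinsics and any distortion apply to the point x, -y, -z); pixel columns grow to the right and rows downward; lengths in mm; the calibration is good to about 2 mm. A picture is of the moment at which its call begins.
- r.sign_off(): hands the job in; it is judged then, once.
The state is a dict: "clock": time; "qpos": joint angles; "qvel": joint speeds; "joint_efforts": joint torques, N m; "eef_pos": TCP position; "tcp_rot": TCP orientation; "contact_force": force on the tool from outside, world axes, zero at the start; "wrist_torque": the same for the moment, N m; "opening": opening from 0.0 (shut) to 1.0 (fully open); "grasp_force": force on a finger pad.
Only numpy, scipy, OpenCV 4.12 (cv2) and the standard library are available. Lean on these libraries where they do the work, as an engineer would, in place of code of your own. Each camera call takes 0.05 s, during which the arm holds its last target. There are 200 camera calls.

## Working session

There is one attempt and no reset: what is moved stays moved. The work goes in short steps, Python scripts to look and compute and a tool call to move; the robot and the scene stay as the last step left them, time stands still between calls to the robot, and variables do not carry over. Pictures are saved under pics/ and viewed, at most 10 in all, crops included, and the job is handed in when it is done.

Besides the shell and the picture viewer there is one more tool, called as name(argument=value, ...) on one line, values as JSON. apply_moves: Moves the arm, as the interface text tells. Its arguments: {"type":"object","properties":{"deltas":{"type":"array"},"grip_force":{"type":"number"}},"required":["deltas"]}

```bash
ls; mkdir -p pics
cat > h.py <<'E'
import numpy as np, cv2
from rig import r
def grab(n):
    f=r.grab_frame(n); np.savez('%s.npz'%n,**f); return f
def load(n): return dict(np.load('%s.npz'%n))
def pts(f):
    z=f['z_map'];v,u=np.mgrid[:z.shape[0],:z.shape[1]]
    c=np.stack([(u-f['cx'])/f['fx']*z,-(v-f['cy'])/f['fy']*z,-z],-1)
    P=c@np.array(f['rotation']).T+f['eye']; P[z==0]=np.nan; return P
def proj(f,p):
    c=np.array(f['rotation']).T@(np.array(p)-f['eye']); return f['cx']+f['fx']*c[0]/-c[2], f['cy']-f['fy']*c[1]/-c[2]
E
python3 - <<'E'
from h import *
for n in('side','top'):
    f=grab(n); cv2.imwrite('pics/%s0.png'%n,cv2.resize(f['img'],(768,576))); print(n,f['eye'],f['rotation'],f['fx'],f['fy'],f['cx'],f['cy'],[k for k in f])
print(r.sense())
E
```

```text
pics
side [ 346.89468745 -842.09134387 1043.16095774] [ 0.7319042   0.00175883 -0.32055666] 481.2358085117283 481.2358085117283 253.83469709837956 192.67566144129074 ['img', 'z_map', 'fx', 'fy', 'cx', 'cy', 'eye', 'rotation']
top [ 467.29369982  -80.69801286 1589.6194727 ] [ 0.10330265  0.00779733 -1.54812112] 491.0568493279646 491.0568493279646 265.28742487554086 191.2239505239584 ['img', 'z_map', 'fx', 'fy', 'cx', 'cy', 'eye', 'rotation']
{'clock': 0.1, 'qpos': array([-1.25539860e+00,  3.53591966e-01,  1.63409174e+00, -5.30133503e-05,
        1.15519710e+00, -2.35606952e-03]), 'qvel': array([-6.77864741e-05,  9.33723748e-04, -7.28637512e-04, -1.70438801e-03,
       -8.11525728e-04,  1.27741065e-03]), 'joint_efforts': array([ 4.59007915e-04, -6.06357121e+01, -3.42820823e+01,  4.66197406e-06,
        4.01760160e-03, -9.96335174e-07]), 'eef_pos': array([ 195.22010289, -593.49423158,  404.01475941]), 'tcp_rot': array([-3.14030438e+00,  4.54378325e-05,  3.17775260e-01]), 'contact_force': array([ 0.03494541,  0.0239953 , -0.30311142]), 'wrist_torque': array([-0.02622754,  0.04687723,  0.02488476]), 'grasp_force': 0.0, 'opening': 0.9971038696487098}
```

View pics/side0.png

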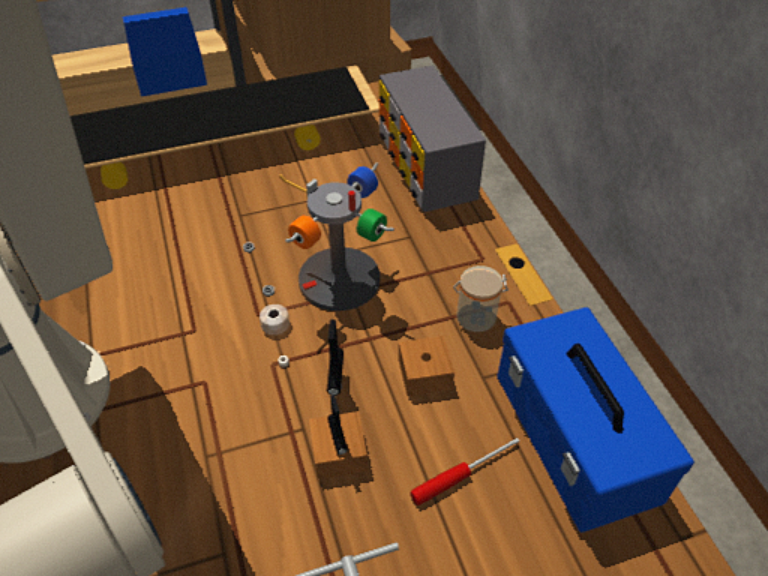

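View pics/top0.png

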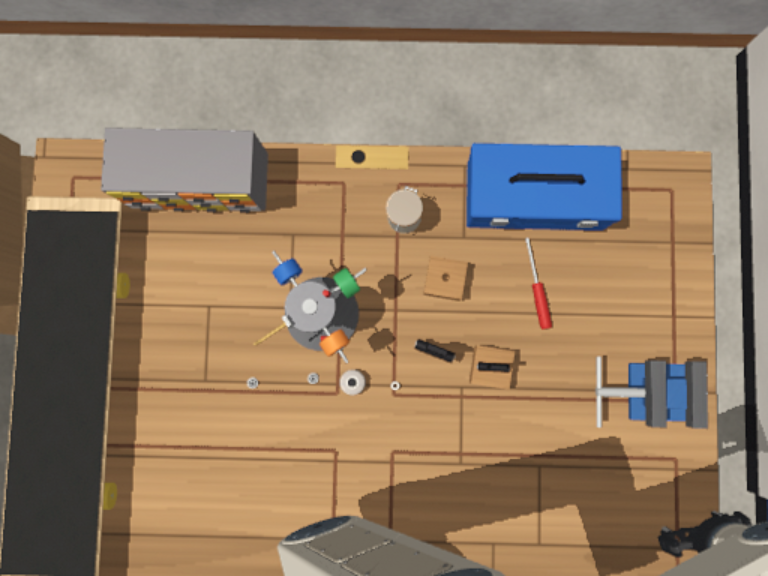

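Side view (768 scale): turret with disc at (333,203), red handle at (351,200), brass hook at (293,184), right-hand block with tool at (340,440), and a second black tool at (335,355). Top view: disc at (310,306), handle (326,294), brass hook from (288,320) to (255,343), tool in the rightmost block at (494,367), jar at (404,209), screwdriver at (540,300).

```bash
cat > /tmp/p.py <<'E'
s=open('h.py').read()
s=s.replace("f=r.grab_frame(n);","f=r.grab_frame(n); f['rotation']=Rotation.from_euler('xyz',f['rotation']).as_matrix();")
s="from scipy.spatial.transform import Rotation\n"+s
open('h.py','w').write(s)
E
python3 /tmp/p.py
python3 - <<'E'
from h import *
np.set_printoptions(precision=1,suppress=True)
for n in('side','top'): grab(n)
f=load('top');P=pts(f)
def at(u,v): u,v=int(u/1.5),int(v/1.5); return P[v,u]
for k,p in dict(disc=(310,306),handle=(326,294),hookroot=(290,321),hookmid=(272,333),stand_l=(480,380),stand_tool=(494,367),other=(435,350),other2=(420,343),oth3=(450,357),block2=(447,290),jar=(404,209),clear=(352,382),bench=(400,450),toolbox=(545,200)).items(): print(k,at(*p))
# tool/stand: points within region
fs=load('side');Q=pts(fs)
for nm,X,I in(('top',P,f['img']),('side',Q,fs['img'])):
    g=I.max(-1)
    reg=lambda c,rad:(np.hypot(X[...,0]-c[0],X[...,1]-c[1])<rad)
    c=at(494,367)
    m=reg(c,60)&(g<60)&(X[...,2]>55); q=X[m]; print(nm,'tool',m.sum(),q.min(0),q.max(0),q.mean(0))
    t=q[q[:,2]>q[:,2].max()-25]; print('  top part',t.mean(0),t.min(0),t.max(0))
    m=reg(c,80)&(abs(X[...,2]-50)<4); print('  blocktop',cv2.minAreaRect(X[m][:,:2].astype(np.float32)))
    b,gg,rr=[I[...,i].astype(int) for i in range(3)]
    d=at(310,306)
    m=reg(d,60)&(X[...,2]>212)&(rr>120)&(gg<70)&(b<70); print('  handle',m.sum(),np.median(X[m],0),X[m].max(0))
    m=reg(d,65)&(abs(X[...,2]-208)<5); print('  disc',m.sum(),cv2.minEnclosingCircle(X[m][:,:2].astype(np.float32)))
    m=reg(d,100)&(abs(X[...,2])<40)&(rr>120)&(gg<70)&(b<70); print('  mark',m.sum(),X[m].mean(0) if m.any() else'')
    m=reg(d,150)&(abs(X[...,2]-200)<25)&(rr>gg+15)&(gg>b+40)&(X[...,1]>d[1]+25); print('  hook',m.sum(),X[m][::3])
cv2.imwrite('pics/c1.png',cv2.resize(np.hstack([fs['img'][200:340,170:310],f['img'][150:290,230:370]]),None,fx=2.8,fy=2.8,interpolation=cv2.INTER_CUBIC))
E
```

```text
disc [570.1  99.5 211. ]
handle [590.8  66.1 239.5]
hookroot [541.  134.8 212.7]
hookmid [518.5 170.7 195.9]
stand_l [ 437.2 -240.    45.7]
stand_tool [ 465.8 -255.7  145. ]
other [ 495.  -140.6  161. ]
other2 [ 511.7 -113.5   60.4]
oth3 [ 482.1 -175.7   66.4]
block2 [ 623.1 -168.2   51. ]
jar [783.  -73.4 102.5]
clear [427.5  29.4  28. ]
bench [284.2 -74.7   1.9]
toolbox [ 800.  -355.7  137. ]
top tool 96 [ 457.  -296.5   57.3] [ 472.  -233.7  149.4] [ 465.  -261.    88.1]
  top part [ 463.6 -266.8  142.7] [ 460.2 -280.2  137. ] [ 466.4 -250.   149.4]
  blocktop ((466.9637451171875, -241.4927520751953), (128.93748474121094, 79.67743682861328), 81.8616943359375)
  handle 7 [593.5  65.6 243.1] [596.3  68.7 245.3]
  disc 795 ((574.0242919921875, 96.93255615234375), 60.2515754699707)
  mark 6 [518.9  94.7  17.5]
  hook 51 [[536.1 151.9 193.1]
 [533.1 151.5 194.9]
 [530.3 160.8 190.2]
 [530.1 150.8 198.2]
 [527.2 156.3 198.6]
 [524.4 162.8 193.5]
 [521.3 167.7 197.2]
 [518.2 172.5 201.6]
 [515.4 178.7 197.9]
 [515.7 170.7 194.9]
 [512.7 176.6 193.5]
 [509.7 181.6 196.6]
 [506.7 186.9 197
[... 204 characters left out ...]
] [ 459.4 -282.8  124.5] [ 467.2 -251.2  148.4]
  blocktop ((466.5382385253906, -243.3661651611328), (129.9761199951172, 79.709716796875), 82.4258041381836)
  handle 11 [592.5  64.4 244. ] [597.1  69.9 247.8]
  disc 679 ((573.4358520507812, 102.01752471923828), 60.613128662109375)
  mark 30 [508.7  90.   17.5]
  hook 52 [[495.9 201.1 203.4]
 [497.6 196.6 202.9]
 [499.4 192.4 202.2]
 [501.7 192.  198.5]
 [500.9 189.1 197.4]
 [508.7 186.7 197.3]
 [505.2 184.  196.8]
 [513.5 184.8 194. ]
 [511.8 175.9 197.9]
 [511.2 174.3 195.8]
 [518.8 171.2 196.3]
 [515.9 171.5 193.3]
 [522.5 162.7 198.5]
 [522.  161.2 196.3]
 [530.1 161.3 194.1]
 [528.5 153.6 197.2]
 [527.5 150.1 196.7]
 [529.7 138.8 191.3]]
```

View pics/c1.png

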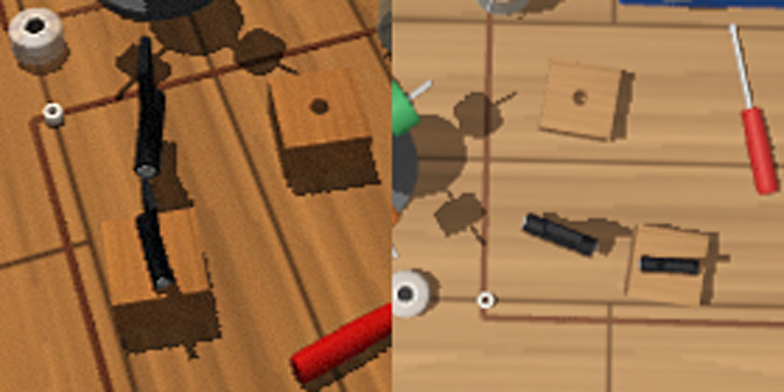

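The crop shows the smaller tool upright in the right-hand block. The larger one stands beside it, without a block, at crop (150,110). Next I'll refine the geometry.

```bash
cat > m.py <<'E'
from h import *
np.set_printoptions(precision=2,suppress=True)
def ang(q):
    q=q[:,:2]-q[:,:2].mean(0); w,v=np.linalg.eigh(q.T@q); d=v[:,1]; return np.degrees(np.arctan2(d[1],d[0]))%180, np.sqrt(w/len(q))
if __name__=='__main__':
  for n in('top','side'):
    f=load(n);X=pts(f);I=f['img'];g=I.max(-1);b,gg,rr=[I[...,i].astype(int) for i in range(3)]
    T=np.array([464,-267])
    D=np.hypot(X[...,0]-T[0],X[...,1]-T[1])
    m=(D<45)&(g<70)&(X[...,2]>60)&(X[...,2]<75); q=X[m];print(n,'barrel',len(q),ang(q),q.mean(0),q.min(0),q.max(0))
    m=(D<45)&(g<70)&(X[...,2]>120); q=X[m];print('bridge',len(q),ang(q),q.mean(0),q.min(0),q.max(0),np.sort(q[:,2])[-6:])
    m=(D<75)&(abs(X[...,2]-50)<5)&(g>90);q=X[m]; print('block',len(q),cv2.minAreaRect(q[:,:2].astype(np.float32)),q.mean(0))
    A=np.array([570.5,98.5]); R=np.hypot(X[...,0]-A[0],X[...,1]-A[1])
    m=(R<56)&(abs(X[...,2]-208)<6)&(rr-b<25)&(g>60);q=X[m];print('disc',len(q),cv2.minEnclosingCircle(q[:,:2].astype(np.float32)),q.mean(0),np.median(q[:,2]))
    m=(R<95)&(X[...,2]<35)&(X[...,2]>5)&(g<90);q=X[m];print('foot',len(q),cv2.minEnclosingCircle(q[:,:2].astype(np.float32)),np.median(q[:,2]))
    m=(R<85)&(R>30)&(X[...,2]<40)&(rr>gg*2)&(rr>90)&(b<gg*1.6+20);q=X[m];print('mark',len(q),ang(q),q.mean(0),q.min(0),q.max(0))
    m=(R<130)&(R>62)&(abs(X[...,2]-197)<9)&(X[...,1]>130)&(X[...,0]<545)&(rr>gg+10)&(gg>b+25);q=X[m];mm=q.mean(0);print('hook',len(q),ang(q),mm,np.degrees(np.arctan2(mm[1]-A[1],mm[0]-A[0])),np.median(q[np.hypot(*(q[:,:2]-A).T)<110][:,2]))
    m=(R<60)&(X[...,2]>215)&(rr>gg*2)&(rr>90);q=X[m];print('handle',len(q),q.mean(0),q.min(0),q.max(0))
E
python3 m.py
```

```text
top barrel 56 (np.float64(89.19445955000461), array([ 4.56, 19.42])) [ 465.64 -257.94   65.67] [ 457.11 -296.52   60.45] [ 471.95 -233.69   73.82]
bridge 28 (np.float64(87.33666858292004), array([2.12, 9.03])) [ 463.68 -266.32  142.75] [ 460.21 -280.17  136.96] [ 466.36 -249.97  149.38] [144.72 144.95 145.25 146.7  146.77 149.38]
block 459 ((463.57440185546875, -265.3719787597656), (80.76175689697266, 79.71954345703125), 81.93014526367188) [ 463.05 -265.08   49.31]
disc 833 ((568.2662353515625, 97.02816009521484), 54.22548294067383) [569.09  99.05 207.56] 207.39424163668082
foot 392 ((575.0660400390625, 87.40018463134766), 73.15837860107422) 13.86893807384763
mark 9 (np.float64(120.04714341100602), array([2.02, 3.52])) [518.59  93.3   17.2 ] [514.59  87.18  12.65] [521.18  97.08  24.5 ]
hook 49 (np.float64(125.87236846636321), array([ 1.76, 19.7 ])) [515.16 175.55 196.64] 125.68923860234437 196.51777774716857
handle 15 [592.17  65.08 241.  ] [587.68  60.35 225.29] [596.28  71.26 248.98]
side barrel 107 (np.float64(93.70759402322676), array([ 4.83, 17.12])) [ 461.85 -276.85   66.62] [
[... 201 characters left out ...]
47.05 147.22 147.61 147.68 148.42]
block 790 ((463.4845275878906, -266.3642578125), (82.04100036621094, 79.86226654052734), 82.02906036376953) [ 462.53 -267.8    50.15]
disc 628 ((570.1521606445312, 98.41858673095703), 54.69401931762695) [565.78  94.7  208.44] 208.43347538098158
foot 1439 ((571.1445922851562, 93.08428192138672), 83.38589477539062) 15.568531166593857
mark 32 (np.float64(9.56676500773085), array([3.84, 7.48])) [508.4   89.39  17.22] [496.    81.98  12.16] [521.71  97.23  21.16]
hook 46 (np.float64(125.38116874398841), array([ 2.15, 18.24])) [512.7  176.69 197.47] 126.47185665845882 196.6720956629336
handle 17 [592.73  63.74 241.27] [586.99  60.58 224.15] [598.59  69.87 247.75]
```

```bash
cat > go.py <<'E'
import sys; from h import *
from scipy.spatial.transform import Rotation
s=r.sense(); x=np.array(s['eef_pos']); y=s['tcp_rot'][2]; R=Rotation.from_euler('xyz',s['tcp_rot']).as_matrix()
print('t',s['clock'],'pos',x.round(1),'rot',s['tcp_rot'].round(3),'F',s['contact_force'].round(2),'op',round(s['opening'],3),'gf',round(s['grasp_force'],1),'q',s['qpos'].round(2))
a=[float(v) for v in sys.argv[1:]]
if len(a)>2: print('d cm',(R.T@(np.array(a[:3])-x)/10).round(2))
if len(a)>3: print('yaw',round(-(np.radians(a[3])-y),3))
E
python3 go.py 592.5 64.5 480 160
```

```text
t 0.2 pos [ 195.3 -593.6  404.2] rot [-3.141 -0.     0.318] F [ 0.97 -0.49  1.12] op 1.003 gf 0.0 q [-1.26  0.35  1.63  0.    1.16 -0.  ]
d cm [ 58.3  -50.1   -7.53]
yaw -2.475
```

apply_moves(deltas=[{"claw": -1,"delta_pos": [0,0,-4],"yaw": 0},{"claw": 0,"delta_pos": [0,0,-3.6],"yaw": 0},{"claw": 0.29,"delta_pos": [4,-3.4,0],"yaw": 0},{"claw": 0.29,"delta_pos": [4,-3.4,0],"yaw": 0},{"claw": 0.29,"delta_pos": [4,-3.4,0],"yaw": 0},{"claw": 0.29,"delta_pos": [4,-3.4,0],"yaw": 0},{"claw": 0.29,"delta_pos": [4,-3.4,0],"yaw": 0},{"claw": 0.29,"delta_pos": [4,-3.4,0],"yaw": 0}])

```text
clock: 1.2
eef_pos: [360.1, -323.4, 480.7]
tcp_rot: [3.141, -0.0, 0.318]
contact_force: [0.2, 0.1, -0.2]
opening: 0.355
grasp_force: 0.0
```

apply_moves(deltas=[{"claw": 0.29,"delta_pos": [4,-3.4,0],"yaw": 0},{"claw": 0.29,"delta_pos": [4,-3.4,0],"yaw": 0},{"claw": 0.29,"delta_pos": [4,-3.4,0],"yaw": 0},{"claw": 0.29,"delta_pos": [4,-3.4,0],"yaw": 0},{"claw": 0.29,"delta_pos": [4,-3.4,0],"yaw": 0},{"claw": 0.29,"delta_pos": [4,-3.4,0],"yaw": 0},{"claw": 0.29,"delta_pos": [4,-3.4,0],"yaw": 0},{"claw": 0.29,"delta_pos": [4,-3.4,0],"yaw": 0}])

```text
clock: 2.2
eef_pos: [579.1, 35.1, 480.6]
tcp_rot: [3.141, 0.0, 0.318]
contact_force: [0.1, -0.8, 1.1]
opening: 0.354
grasp_force: 0.0
```

apply_moves(deltas=[{"claw": 0.29,"delta_pos": [0,0,0],"yaw": -0.18},{"claw": 0.29,"delta_pos": [0,0,0],"yaw": -0.18},{"claw": 0.29,"delta_pos": [0,0,0],"yaw": -0.18},{"claw": 0.29,"delta_pos": [0,0,0],"yaw": -0.18},{"claw": 0.29,"delta_pos": [0,0,0],"yaw": -0.18},{"claw": 0.29,"delta_pos": [0,0,0],"yaw": -0.18},{"claw": 0.29,"delta_pos": [0,0,0],"yaw": -0.18},{"claw": 0.29,"delta_pos": [0,0,0],"yaw": -0.18}])

```text
clock: 3.2
eef_pos: [578.4, 33.4, 480.5]
tcp_rot: [-3.141, -0.0, 1.764]
contact_force: [0.4, -0.7, -0.3]
opening: 0.355
grasp_force: 0.0
```

apply_moves(deltas=[{"claw": 0.29,"delta_pos": [0,0,0],"yaw": -0.18},{"claw": 0.29,"delta_pos": [0,0,0],"yaw": -0.18},{"claw": 0.29,"delta_pos": [0,0,0],"yaw": -0.18},{"claw": 0.29,"delta_pos": [0,0,0],"yaw": -0.18},{"claw": 0.29,"delta_pos": [0,0,0],"yaw": -0.18},{"claw": 0.29,"delta_pos": [0,0,0],"yaw": -0.13},{"claw": 0.29,"delta_pos": [0,0,0],"yaw": 0}])

```text
clock: 4.08
eef_pos: [578.5, 33.4, 480.6]
tcp_rot: [-3.142, -0.0, 2.787]
contact_force: [0.5, -0.8, -1.0]
opening: 0.355
grasp_force: 0.0
```

```bash
python3 go.py 592.5 64.5 388 160
```

```text
t 4.075 pos [578.5  33.4 480.6] rot [-3.142 -0.     2.787] F [ 0.5  -0.82 -0.97] op 0.355 gf 0.0 q [ 0.06  0.22  1.65  0.    1.28 -1.16]
d cm [-0.24  3.4   9.25]
yaw -0.006
```

apply_moves(deltas=[{"claw": 0.29,"delta_pos": [-0.24,3.4,0],"yaw": 0},{"claw": 0.29,"delta_pos": [0,0,3],"yaw": 0},{"claw": 0.29,"delta_pos": [0,0,2],"yaw": 0},{"claw": 0.29,"delta_pos": [0,0,1.5],"yaw": 0},{"claw": 0.29,"delta_pos": [0,0,1.5],"yaw": 0},{"claw": 0.29,"delta_pos": [0,0,1.2],"yaw": 0},{"claw": 0.29,"delta_pos": [0,0,0],"yaw": 0}])

```text
clock: 4.95
eef_pos: [592.3, 64.4, 387.8]
tcp_rot: [-3.141, -0.001, 2.787]
contact_force: [-0.2, -0.0, -0.3]
opening: 0.356
grasp_force: 0.0
```

```bash
python3 go.py 592.5 64.5 388 160
python3 - <<'E'
from h import *
a=grab('side')['img'][80:220,160:300];b=grab('top')['img'][150:290,130:270]
cv2.imwrite('pics/c2.png',cv2.resize(np.hstack([a,b]),None,fx=2.8,fy=2.8,interpolation=cv2.INTER_CUBIC))
E
```

```text
t 4.95 pos [592.3  64.4 387.8] rot [-3.141e+00 -1.000e-03  2.787e+00] F [-0.19 -0.04 -0.3 ] op 0.356 gf 0.0 q [ 0.11  0.32  1.71 -0.    1.1  -1.11]
d cm [-0.01  0.02 -0.02]
yaw -0.005
```

View pics/c2.png

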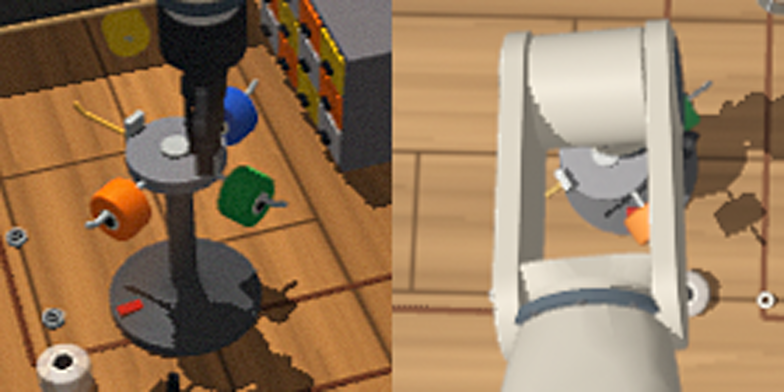

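The fingers straddle the handle at crop (205,150), clear of the disc and with no contact. I'll sweep the arc now.

apply_moves(deltas=[{"claw": 0.29,"delta_pos": [-0.3,0.45,0],"yaw": 0},{"claw": 0.29,"delta_pos": [-0.21,0.53,0],"yaw": 0},{"claw": 0.29,"delta_pos": [-0.15,0.54,0],"yaw": 0},{"claw": 0.29,"delta_pos": [-0.07,0.55,0],"yaw": 0},{"claw": 0.29,"delta_pos": [0,0.56,0],"yaw": 0},{"claw": 0.29,"delta_pos": [0.08,0.55,0],"yaw": 0},{"claw": 0.29,"delta_pos": [0.15,0.54,0],"yaw": 0},{"claw": 0.29,"delta_pos": [0.2,0.5,0],"yaw": 0}])

```text
clock: 6.05
eef_pos: [610.5, 103.0, 388.9]
tcp_rot: [-3.141, 0.001, 2.788]
contact_force: [0.8, -4.2, 0.7]
opening: 0.356
grasp_force: 1.7
```

apply_moves(deltas=[{"claw": 0.29,"delta_pos": [0.05,0.2,0],"yaw": 0},{"claw": 0.29,"delta_pos": [0.05,0.2,0],"yaw": 0},{"claw": 0.29,"delta_pos": [0,0,0],"yaw": 0}])

```text
clock: 6.42
eef_pos: [610.3, 107.5, 388.7]
tcp_rot: [3.141, -0.0, 2.788]
contact_force: [-0.4, 0.1, 0.3]
opening: 0.35
grasp_force: 0.2
```

```bash
python3 go.py
python3 - <<'E'
from m import *
A=np.array([569.7,98])
for n in('top','side'):
    f=grab(n);X=pts(f);I=f['img'];b,gg,rr=[I[...,i].astype(int) for i in range(3)]
    R=np.hypot(X[...,0]-A[0],X[...,1]-A[1])
    m=(R<132)&(R>62)&(abs(X[...,2]-197)<10)&(X[...,0]<530)&(rr>gg+10)&(gg>b+25);q=X[m]
    if len(q)>3:
        mm=q.mean(0); print('hook',len(q),ang(q),mm,np.degrees(np.arctan2(mm[1]-A[1],mm[0]-A[0]))%360)
E
```

```text
t 6.425 pos [610.3 107.5 388.7] rot [ 3.141 -0.     2.788] F [-0.44  0.09  0.29] op 0.35 gf 0.2 q [ 0.17  0.36  1.66  0.    1.12 -1.05]
hook 62 (np.float64(177.14101717376593), array([ 2.34, 19.5 ])) [474.54  99.18 196.88] 179.28778234289
```

apply_moves(deltas=[{"claw": 0.29,"delta_pos": [0.06,0.15,0],"yaw": 0},{"claw": 0.29,"delta_pos": [0.06,0.15,0],"yaw": 0},{"claw": 0.29,"delta_pos": [0.06,0.1,0],"yaw": 0}])

```text
clock: 6.9
eef_pos: [610.2, 111.5, 388.7]
tcp_rot: [-3.142, 0.0, 2.788]
contact_force: [1.6, -3.6, 0.3]
opening: 0.36
grasp_force: 1.4
```

apply_moves(deltas=[{"claw": 0.29,"delta_pos": [0.05,0.1,0],"yaw": 0}])

```text
clock: 7.02
eef_pos: [610.0, 112.7, 388.7]
tcp_rot: [-3.142, 0.0, 2.788]
contact_force: [0.3, -2.9, -0.4]
opening: 0.357
grasp_force: 1.4
```

apply_moves(deltas=[{"claw": 0.29,"delta_pos": [0.05,0.1,0],"yaw": 0}])

```text
clock: 7.15
eef_pos: [609.9, 113.8, 388.7]
tcp_rot: [3.142, 0.0, 2.788]
contact_force: [-0.2, -3.1, -0.5]
opening: 0.358
grasp_force: 1.5
```

```bash
cat > hk.py <<'E'
from m import *
A=np.array([569.7,98])
for n in('top','side'):
    f=grab(n);X=pts(f);I=f['img'];b,gg,rr=[I[...,i].astype(int) for i in range(3)]
    R=np.hypot(X[...,0]-A[0],X[...,1]-A[1])
    m=(R<132)&(R>62)&(abs(X[...,2]-197)<10)&(X[...,0]<530)&(rr>gg+10)&(gg>b+25);q=X[m]
    if len(q)>3:
        mm=q.mean(0); print(n,'hook',len(q),ang(q),mm,np.degrees(np.arctan2(mm[1]-A[1],mm[0]-A[0]))%360,'x ext',q[:,0].min(),q[:,0].max())
    m=(R<60)&(X[...,2]>215)&(rr>gg*2)&(rr>90);q=X[m]
    if len(q): print(n,'handle',len(q),q.mean(0))
E
python3 hk.py; python3 go.py
```

```text
side hook 59 (np.float64(7.192483300628169), array([ 1.94, 18.36])) [474.69  84.62 197.03] 188.01648846776558 x ext 444.4662914526746 506.7037559578889
t 7.25 pos [609.9 113.8 388.7] rot [-3.142  0.     2.788] F [ 1.01 -2.83 -0.52] op 0.351 gf 1.5 q [ 0.18  0.36  1.66 -0.    1.12 -1.03]
```

Close to the stop, so I'll creep on until the force rises.

apply_moves(deltas=[{"claw": 0.29,"delta_pos": [0.03,0.06,0],"yaw": 0}])

```text
clock: 7.38
eef_pos: [609.9, 114.1, 388.7]
tcp_rot: [-3.141, 0.001, 2.788]
contact_force: [2.2, -8.8, 0.1]
opening: 0.355
grasp_force: 3.4
```

apply_moves(deltas=[{"claw": 0.29,"delta_pos": [0.03,0.06,0],"yaw": 0}])

```text
clock: 7.5
eef_pos: [609.9, 114.3, 388.7]
tcp_rot: [-3.14, 0.001, 2.788]
contact_force: [2.0, -10.6, -0.7]
opening: 0.353
grasp_force: 4.7
```

apply_moves(deltas=[{"claw": 0.29,"delta_pos": [0.03,0.06,0],"yaw": 0}])

```text
clock: 7.62
eef_pos: [609.8, 114.5, 388.7]
tcp_rot: [-3.139, 0.001, 2.788]
contact_force: [2.6, -13.4, 0.4]
opening: 0.358
grasp_force: 5.9
```

At the stop: about 13 N with no further movement. I'll hold briefly, back off to mid-gap and rise.

apply_moves(deltas=[{"claw": 0.29,"delta_pos": [0,0,0],"yaw": 0},{"claw": 0.29,"delta_pos": [0,0,0],"yaw": 0},{"claw": 0.29,"delta_pos": [-0.1,-0.4,0],"yaw": 0},{"claw": 0.29,"delta_pos": [-0.1,-0.45,0],"yaw": 0},{"claw": 0.29,"delta_pos": [0,0,-2],"yaw": 0},{"claw": 0.29,"delta_pos": [0,0,-3],"yaw": 0},{"claw": 0.6,"delta_pos": [0,0,-3],"yaw": 0},{"claw": 1,"delta_pos": [0,0,0],"yaw": 0}])

```text
clock: 8.62
eef_pos: [609.0, 107.4, 471.4]
tcp_rot: [3.139, 0.004, 2.788]
contact_force: [-0.4, 0.9, 0.1]
opening: 0.01
grasp_force: 0.0
```

```bash
python3 hk.py; python3 go.py 476 85 400 98.5
```

```text
side hook 58 (np.float64(7.330277270162696), array([ 2.37, 18.52])) [474.83  84.8  196.9 ] 187.920702698374 x ext 444.30026858096676 506.754300082938
side handle 23 [609.33  99.77 233.13]
t 8.725 pos [608.3 107.2 468.4] rot [ 3.141 -0.     2.788] F [ 0.07  0.17 -0.36] op 0.002 gf 0.0 q [ 0.17  0.29  1.58  0.    1.27 -1.05]
d cm [11.64 -6.67  6.84]
yaw 1.069
```

apply_moves(deltas=[{"claw": 1,"delta_pos": [3.6,-2.1,0],"yaw": 0},{"claw": 1,"delta_pos": [3.6,-2.1,0],"yaw": 0},{"claw": 1,"delta_pos": [3.5,-1.97,0],"yaw": 0},{"claw": 1,"delta_pos": [0,0,2],"yaw": -0.17},{"claw": 1,"delta_pos": [0,0,2.5],"yaw": -0.13},{"claw": 1,"delta_pos": [0,0,2.5],"yaw": 0},{"claw": 1,"delta_pos": [0,0,1.5],"yaw": 0},{"claw": 1,"delta_pos": [0,0,0],"yaw": 0}])

```text
clock: 9.72
eef_pos: [486.4, 86.2, 382.3]
tcp_rot: [-3.141, -0.003, 3.088]
contact_force: [0.2, 0.2, 0.3]
opening: 0.005
grasp_force: 0.0
```

```bash
python3 go.py 486.5 86.3 371
```

```text
t 9.725 pos [486.4  86.2 382.3] rot [-3.141e+00 -3.000e-03  3.088e+00] F [0.18 0.16 0.26] op 0.005 gf 0.0 q [ 0.17  0.17  1.93  0.    1.04 -1.34]
d cm [-0.02  0.01  1.13]
```

apply_moves(deltas=[{"claw": 1,"delta_pos": [0,0,0.4],"yaw": 0},{"claw": 1,"delta_pos": [0,0,0.3],"yaw": 0},{"claw": 1,"delta_pos": [0,0,0.1],"yaw": 0},{"claw": 1,"delta_pos": [0,0,0],"yaw": 0}])

```text
clock: 10.22
eef_pos: [486.9, 86.3, 375.8]
tcp_rot: [3.142, 0.0, 3.088]
contact_force: [0.3, -1.3, -0.1]
opening: -0.002
grasp_force: 0.0
```

apply_moves(deltas=[{"claw": 1,"delta_pos": [0,0,0.1],"yaw": 0}])

```text
clock: 10.35
eef_pos: [486.9, 86.3, 374.9]
tcp_rot: [3.141, 0.0, 3.088]
contact_force: [-0.2, -0.2, 0.0]
opening: 0.002
grasp_force: 0.0
```

apply_moves(deltas=[{"claw": 1,"delta_pos": [0,0,0.1],"yaw": 0}])

```text
clock: 10.48
eef_pos: [486.9, 86.3, 373.7]
tcp_rot: [3.142, 0.0, 3.088]
contact_force: [-0.7, 0.7, -0.1]
opening: 0.005
grasp_force: 0.0
```

apply_moves(deltas=[{"claw": 1,"delta_pos": [0,0,0.08],"yaw": 0}])

```text
clock: 10.6
eef_pos: [486.8, 86.3, 372.8]
tcp_rot: [-3.142, -0.0, 3.088]
contact_force: [0.4, -1.9, -0.0]
opening: -0.001
grasp_force: 0.0
```

apply_moves(deltas=[{"claw": 1,"delta_pos": [0,0,0.08],"yaw": 0}])

```text
clock: 10.72
eef_pos: [486.9, 86.3, 372.0]
tcp_rot: [-3.142, 0.0, 3.088]
contact_force: [-0.2, -0.2, -0.1]
opening: -0.0
grasp_force: 0.0
```

apply_moves(deltas=[{"claw": 1,"delta_pos": [0,0,0.08],"yaw": 0}])

```text
clock: 10.85
eef_pos: [486.9, 86.3, 371.2]
tcp_rot: [-3.142, -0.0, 3.088]
contact_force: [-0.3, 0.0, 0.2]
opening: -0.002
grasp_force: 0.0
```

apply_moves(deltas=[{"claw": 1,"delta_pos": [0,0,0.08],"yaw": 0}])

```text
clock: 10.98
eef_pos: [486.9, 86.3, 370.6]
tcp_rot: [3.142, 0.0, 3.088]
contact_force: [-1.3, 0.1, 5.7]
opening: -0.003
grasp_force: 2.7
```

apply_moves(deltas=[{"claw": 1,"delta_pos": [0,0,0.08],"yaw": 0}])

```text
clock: 11.1
eef_pos: [486.9, 86.3, 370.3]
tcp_rot: [3.141, 0.0, 3.088]
contact_force: [-3.5, 0.3, 12.7]
opening: -0.001
grasp_force: 6.2
```

Felt the hook's top at TCP z ≈ 370.7, so the top is at about 197.7 and the bar's centre about 194.7. Now to the tool.

apply_moves(deltas=[{"claw": 1,"delta_pos": [0,0,-2],"yaw": 0},{"claw": 1,"delta_pos": [0,0,-4],"yaw": 0},{"claw": 0.5,"delta_pos": [0.4,5,0],"yaw": 0},{"claw": 0,"delta_pos": [0.4,5,0],"yaw": 0},{"claw": -0.3,"delta_pos": [0.4,5,0],"yaw": 0},{"claw": -0.3,"delta_pos": [0.4,5,0],"yaw": 0},{"claw": -0.3,"delta_pos": [0.4,5,0],"yaw": 0},{"claw": -0.3,"delta_pos": [0.4,5,0],"yaw": 0}])

```text
clock: 12.1
eef_pos: [478.7, 388.8, 429.6]
tcp_rot: [-3.142, 0.0, 3.088]
contact_force: [0.7, -0.4, -0.4]
opening: 0.652
grasp_force: 0.0
```

apply_moves(deltas=[{"claw": -0.3,"delta_pos": [0.4,4.5,0],"yaw": 0},{"claw": -0.3,"delta_pos": [0,0,0],"yaw": 0}])

```text
clock: 12.35
eef_pos: [476.9, 434.9, 429.1]
tcp_rot: [3.141, -0.0, 3.091]
contact_force: [0.7, -0.1, 0.1]
opening: 0.656
grasp_force: 0.0
```

```bash
python3 go.py 463.5 -266 286 177; python3 hk.py
```

```text
t 12.35 pos [476.9 434.9 429.1] rot [ 3.141 -0.     3.091] F [ 0.71 -0.07  0.12] op 0.656 gf 0.0 q [ 0.74  0.36  1.56  0.    1.22 -0.78]
d cm [ -2.23 -70.08  14.28]
yaw 0.001
top hook 43 (np.float64(7.251395718209494), array([ 1.65, 17.35])) [475.41  86.95 196.02] 186.6859859269582 x ext 447.0825236169913 505.9786121621118
top handle 15 [609.3  102.55 241.04]
side hook 59 (np.float64(7.061216980976383), array([ 2.1 , 18.35])) [474.69  84.63 197.02] 188.00948324321266 x ext 444.69357373876716 507.39946822286356
side handle 26 [608.89  99.81 233.1 ]
```

Wrong y sign, but nothing was touched. Going back the other way.

apply_moves(deltas=[{"claw": -0.3,"delta_pos": [-0.2,-5,-1],"yaw": 0},{"claw": -0.3,"delta_pos": [-0.2,-5,-1],"yaw": 0},{"claw": -0.3,"delta_pos": [-0.2,-5,0],"yaw": 0},{"claw": -0.3,"delta_pos": [-0.2,-5,0],"yaw": 0},{"claw": -0.3,"delta_pos": [-0.2,-5,0],"yaw": 0},{"claw": -0.3,"delta_pos": [-0.2,-5,0],"yaw": 0},{"claw": -0.3,"delta_pos": [-0.2,-5,0],"yaw": 0},{"claw": -0.3,"delta_pos": [-0.2,-5,0],"yaw": 0}])

```text
clock: 13.45
eef_pos: [470.8, 29.3, 449.9]
tcp_rot: [-3.141, 0.0, 3.086]
contact_force: [1.0, 0.1, -0.5]
opening: 0.65
grasp_force: 0.0
```

apply_moves(deltas=[{"claw": -0.3,"delta_pos": [-0.1,-5,0],"yaw": 0},{"claw": -0.3,"delta_pos": [-0.1,-5,0],"yaw": 0},{"claw": -0.3,"delta_pos": [-0.1,-5,0],"yaw": 0},{"claw": -0.3,"delta_pos": [-0.1,-5,0],"yaw": 0},{"claw": -0.3,"delta_pos": [-0.1,-5,0],"yaw": 0},{"claw": -0.3,"delta_pos": [-0.1,-5,0],"yaw": 0},{"claw": -0.3,"delta_pos": [0,0,0],"yaw": 0}])

```text
clock: 14.32
eef_pos: [460.2, -271.2, 449.6]
tcp_rot: [-3.141, -0.0, 3.083]
contact_force: [-0.6, 0.3, -0.9]
opening: 0.65
grasp_force: 0.0
```

```bash
python3 go.py 463.5 -266 286 177
```

```text
t 14.325 pos [ 460.2 -271.2  449.6] rot [-3.141 -0.     3.083] F [-0.63  0.34 -0.87] op 0.65 gf 0.0 q [-0.54  0.17  1.78 -0.    1.2  -2.05]
d cm [-0.31  0.55 16.36]
yaw -0.006
```

apply_moves(deltas=[{"claw": -0.3,"delta_pos": [-0.31,0.55,3],"yaw": 0},{"claw": -0.3,"delta_pos": [0,0,4],"yaw": 0},{"claw": -0.3,"delta_pos": [0,0,3],"yaw": 0},{"claw": -0.3,"delta_pos": [0,0,2.5],"yaw": 0},{"claw": -0.3,"delta_pos": [0,0,2],"yaw": 0},{"claw": -0.3,"delta_pos": [0,0,1],"yaw": 0},{"claw": -0.3,"delta_pos": [0,0,0.8],"yaw": 0},{"claw": -0.3,"delta_pos": [0,0,0],"yaw": 0}])

```text
clock: 15.32
eef_pos: [465.0, -262.5, 286.7]
tcp_rot: [3.141, -0.0, 3.088]
contact_force: [-0.5, -0.6, 0.1]
opening: 0.649
grasp_force: 0.0
```

```bash
python3 go.py 463.5 -266 286 177
python3 - <<'E'
from h import *
a=grab('side')['img'][170:330,140:310]
cv2.imwrite('pics/c3.png',cv2.resize(a,None,fx=3.5,fy=3.5,interpolation=cv2.INTER_CUBIC))
E
```

```text
t 15.325 pos [ 465.  -262.5  286.7] rot [ 3.141 -0.     3.088] F [-0.47 -0.59  0.05] op 0.649 gf 0.0 q [-0.52  0.36  1.93  0.    0.85 -2.03]
d cm [ 0.13 -0.36  0.07]
yaw -0.001
```

View pics/c3.png

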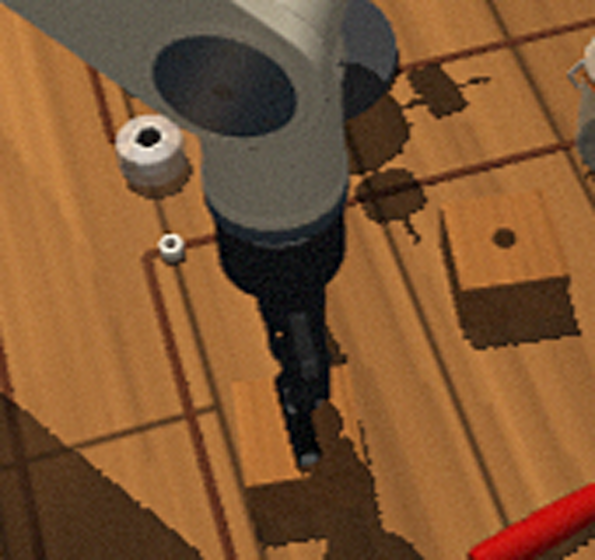

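The gripper sits over the small tool, whose barrel shows at crop (300,440) on the block, and there is no contact. I'll centre and close.

apply_moves(deltas=[{"claw": -0.3,"delta_pos": [0.13,-0.36,0.05],"yaw": 0},{"claw": 0,"delta_pos": [0,0,0],"yaw": 0},{"claw": 0.2,"delta_pos": [0,0,0],"yaw": 0},{"claw": 0.5,"delta_pos": [0,0,0],"yaw": 0},{"claw": 0.5,"delta_pos": [0,0,0],"yaw": 0},{"claw": 0.5,"delta_pos": [0,0,0],"yaw": 0}], grip_force=60)

```text
clock: 16.12
eef_pos: [463.8, -266.1, 286.5]
tcp_rot: [-3.141, 0.0, 3.088]
contact_force: [-0.3, 1.4, 6.0]
opening: 0.336
grasp_force: 58.8
```

```bash
python3 go.py
```

```text
t 16.125 pos [ 463.8 -266.1  286.5] rot [-3.141  0.     3.088] F [-0.25  1.38  5.96] op 0.336 gf 58.8 q [-0.52  0.36  1.93  0.    0.85 -2.04]
```

apply_moves(deltas=[{"claw": 0.5,"delta_pos": [0,0,-0.5],"yaw": 0},{"claw": 0.5,"delta_pos": [0,0,-1.5],"yaw": 0},{"claw": 0.5,"delta_pos": [0,0,-2.5],"yaw": 0},{"claw": 0.5,"delta_pos": [0,0,-3.5],"yaw": 0},{"claw": 0.5,"delta_pos": [0,0,-3.5],"yaw": 0},{"claw": 0.5,"delta_pos": [0,0,-3.5],"yaw": 0},{"claw": 0.5,"delta_pos": [0,0,-2.5],"yaw": 0},{"claw": 0.5,"delta_pos": [0,0,0],"yaw": 0}])

```text
clock: 17.12
eef_pos: [463.9, -266.3, 463.7]
tcp_rot: [-3.14, 0.004, 3.088]
contact_force: [0.6, -0.0, -1.9]
opening: 0.337
grasp_force: 59.4
```

```bash
python3 go.py 415 78.5 460 187.2
python3 - <<'E'
from h import *
a=grab('side')['img'][130:330,140:310]
cv2.imwrite('pics/c4.png',cv2.resize(a,None,fx=3,fy=3,interpolation=cv2.INTER_CUBIC))
E
```

```text
t 17.125 pos [ 463.9 -266.3  463.7] rot [-3.14   0.004  3.088] F [ 0.56 -0.02 -1.9 ] op 0.337 gf 59.4 q [-0.52  0.16  1.76 -0.    1.22 -2.04]
d cm [ 6.74 34.16  0.27]
yaw -0.179
```

View pics/c4.png

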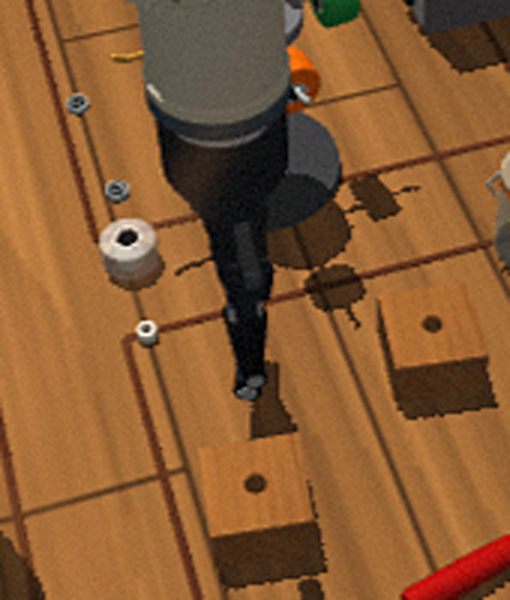

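The tool is out: the block's hole is empty at (255,483). Carrying it to in front of the hook.

apply_moves(deltas=[{"claw": 0.5,"delta_pos": [1,2,0],"yaw": 0},{"claw": 0.5,"delta_pos": [1,4,0],"yaw": 0},{"claw": 0.5,"delta_pos": [1,5,0],"yaw": 0},{"claw": 0.5,"delta_pos": [1,6,0],"yaw": 0},{"claw": 0.5,"delta_pos": [1,6,0],"yaw": 0},{"claw": 0.5,"delta_pos": [1,5,0],"yaw": 0},{"claw": 0.5,"delta_pos": [0.7,4,0],"yaw": 0},{"claw": 0.5,"delta_pos": [0,2,0],"yaw": 0}])

```text
clock: 18.18
eef_pos: [413.1, 79.1, 459.9]
tcp_rot: [-3.141, -0.003, 3.09]
contact_force: [-0.2, -0.2, -0.7]
opening: 0.338
grasp_force: 59.6
```

apply_moves(deltas=[{"claw": 0.5,"delta_pos": [0,0,1],"yaw": -0.09},{"claw": 0.5,"delta_pos": [0,0,3],"yaw": -0.09},{"claw": 0.5,"delta_pos": [0,0,3],"yaw": 0},{"claw": 0.5,"delta_pos": [0,0,1],"yaw": 0},{"claw": 0.5,"delta_pos": [0,0,0],"yaw": 0}])

```text
clock: 18.8
eef_pos: [414.4, 77.2, 380.6]
tcp_rot: [-3.142, -0.002, -3.015]
contact_force: [0.4, 0.0, -1.4]
opening: 0.337
grasp_force: 59.6
```

```bash
python3 go.py 415 78.5 376 187.2
python3 - <<'E'
from m import *
f=grab('side');X=pts(f)
a=f['img'][90:250,150:330]
cv2.imwrite('pics/c5.png',cv2.resize(a,None,fx=3.7,fy=3.7,interpolation=cv2.INTER_CUBIC))
for p in([415,78.5,197.5],[415,78.5,158],[415,78.5,110],[442.5,82,201],[517,91,194.7]): print((np.array(proj(f,p))-[150,90])*3.7)
g=grab('top'); a=g['img'][150:290,150:290];cv2.imwrite('pics/c6.png',cv2.resize(a,None,fx=4,fy=4,interpolation=cv2.INTER_CUBIC))
E
```

```text
t 18.8 pos [414.4  77.2 380.6] rot [-3.142e+00 -2.000e-03 -3.015e+00] F [ 0.36  0.01 -1.37] op 0.337 gf 59.6 q [ 0.18  0.06  2.07  0.    1.02 -1.52]
d cm [-0.08  0.13  0.46]
yaw -6.283
[ 59.36 234.13]
[ 67.05 274.93]
[ 75.93 322.01]
[ 96.87 218.47]
[198.8  193.96]
```

View pics/c5.png

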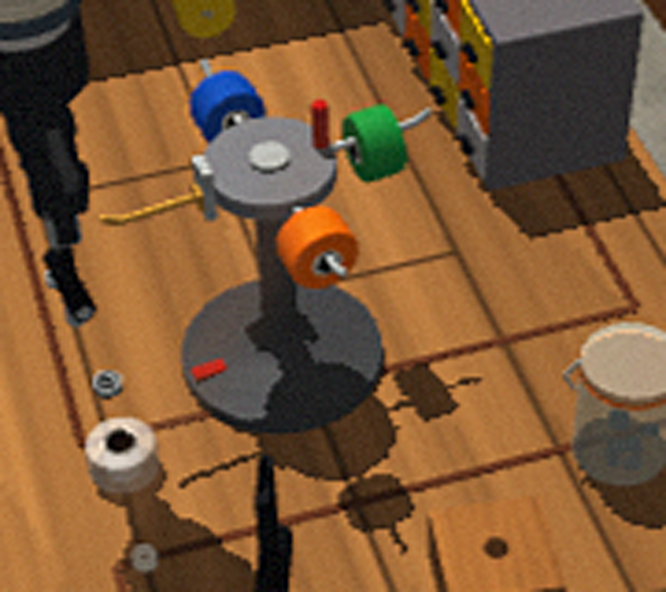

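The eye sits in line with the hook tip (tip at (102,219), bracket (205,190)), and the hook lines up with the red mark. Now threading with force checks.

apply_moves(deltas=[{"claw": 0.5,"delta_pos": [-0.08,0.13,0.46],"yaw": 0},{"claw": 0.5,"delta_pos": [-0.6,0,0],"yaw": 0},{"claw": 0.5,"delta_pos": [-0.6,0,0],"yaw": 0},{"claw": 0.5,"delta_pos": [-0.6,0,0],"yaw": 0},{"claw": 0.5,"delta_pos": [0,0,0],"yaw": 0}])

```text
clock: 19.52
eef_pos: [434.1, 80.7, 376.6]
tcp_rot: [3.142, 0.0, -3.016]
contact_force: [-1.0, -0.2, -1.2]
opening: 0.335
grasp_force: 59.6
```

apply_moves(deltas=[{"claw": 0.5,"delta_pos": [-0.3,0,0],"yaw": 0},{"claw": 0.5,"delta_pos": [-0.2,0,0],"yaw": 0}])

```text
clock: 19.77
eef_pos: [438.6, 81.3, 376.6]
tcp_rot: [-3.142, 0.0, -3.015]
contact_force: [0.1, 0.6, -2.4]
opening: 0.338
grasp_force: 59.6
```

apply_moves(deltas=[{"claw": 0.5,"delta_pos": [-0.2,0,0],"yaw": 0}])

```text
clock: 19.9
eef_pos: [440.6, 81.6, 376.6]
tcp_rot: [-3.142, 0.0, -3.015]
contact_force: [0.3, -0.3, -2.3]
opening: 0.34
grasp_force: 59.6
```

apply_moves(deltas=[{"claw": 0.5,"delta_pos": [-0.2,0,0],"yaw": 0}])

```text
clock: 20.02
eef_pos: [442.6, 81.8, 376.6]
tcp_rot: [3.142, 0.0, -3.015]
contact_force: [-0.2, -0.6, -1.3]
opening: 0.341
grasp_force: 59.6
```

apply_moves(deltas=[{"claw": 0.5,"delta_pos": [-0.2,0,0],"yaw": 0}])

```text
clock: 20.15
eef_pos: [444.6, 82.1, 376.6]
tcp_rot: [3.142, 0.0, -3.015]
contact_force: [0.1, 0.6, -1.7]
opening: 0.338
grasp_force: 59.6
```

```bash
python3 go.py 476.5 86.2 376 187.2
```

```text
t 20.15 pos [444.6  82.1 376.6] rot [ 3.142  0.    -3.015] F [ 0.07  0.65 -1.66] op 0.338 gf 59.6 q [ 0.18  0.11  2.02  0.    1.01 -1.52]
d cm [-3.22  0.01  0.06]
yaw -6.283
```

apply_moves(deltas=[{"claw": 0.5,"delta_pos": [-0.2,0,0],"yaw": 0},{"claw": 0.5,"delta_pos": [-0.2,0,0],"yaw": 0}])

```text
clock: 20.4
eef_pos: [448.5, 82.6, 376.6]
tcp_rot: [3.142, -0.0, -3.015]
contact_force: [-1.0, 0.2, -1.5]
opening: 0.335
grasp_force: 59.6
```

apply_moves(deltas=[{"claw": 0.5,"delta_pos": [-0.2,0,0],"yaw": 0},{"claw": 0.5,"delta_pos": [-0.2,0,0],"yaw": 0}])

```text
clock: 20.65
eef_pos: [452.5, 83.1, 376.6]
tcp_rot: [-3.142, 0.0, -3.015]
contact_force: [0.7, -0.1, -1.7]
opening: 0.338
grasp_force: 59.6
```

apply_moves(deltas=[{"claw": 0.5,"delta_pos": [-0.3,0,0],"yaw": 0},{"claw": 0.5,"delta_pos": [-0.3,0,0],"yaw": 0}])

```text
clock: 20.9
eef_pos: [458.6, 83.8, 376.6]
tcp_rot: [-3.142, 0.0, -3.015]
contact_force: [-0.6, 0.4, -1.2]
opening: 0.338
grasp_force: 59.6
```

apply_moves(deltas=[{"claw": 0.5,"delta_pos": [-0.4,0,0],"yaw": 0},{"claw": 0.5,"delta_pos": [-0.4,0,0],"yaw": 0}])

```text
clock: 21.15
eef_pos: [466.6, 84.9, 376.6]
tcp_rot: [3.142, 0.0, -3.015]
contact_force: [-0.4, 0.6, -1.7]
opening: 0.337
grasp_force: 59.6
```

apply_moves(deltas=[{"claw": 0.5,"delta_pos": [-0.4,0,0],"yaw": 0},{"claw": 0.5,"delta_pos": [-0.4,0,0],"yaw": 0},{"claw": 0.5,"delta_pos": [0,0,0],"yaw": 0}])

```text
clock: 21.52
eef_pos: [474.5, 85.9, 376.6]
tcp_rot: [-3.142, 0.0, -3.015]
contact_force: [0.0, -0.5, -0.8]
opening: 0.338
grasp_force: 59.6
```

```bash
python3 go.py 476.5 86.2 376 187.2
python3 - <<'E'
from h import *
a=grab('side')['img'][80:220,150:320]
cv2.imwrite('pics/c7.png',cv2.resize(a,None,fx=4,fy=4,interpolation=cv2.INTER_CUBIC))
E
```

```text
t 21.525 pos [474.5  85.9 376.6] rot [-3.142  0.    -3.015] F [ 0.   -0.52 -0.82] op 0.338 gf 59.6 q [ 0.18  0.16  1.96 -0.    1.02 -1.52]
d cm [-0.2   0.01  0.06]
yaw -6.283
```

View pics/c7.png

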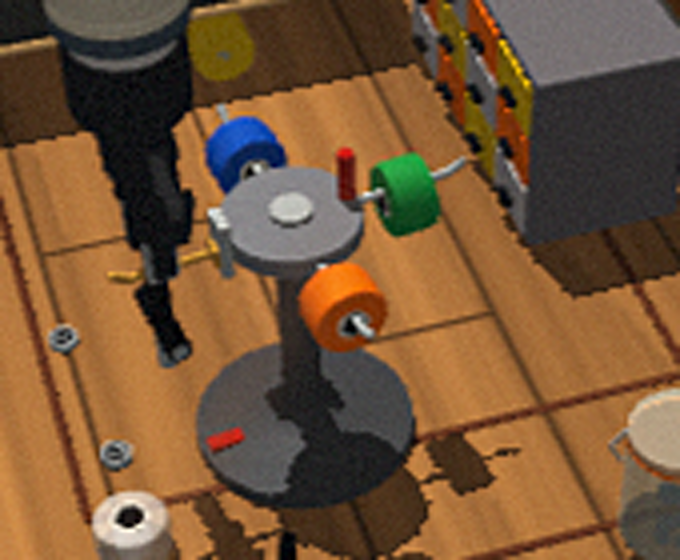

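The hook tip at (115,276) and its root at (205,250) show on either side of the tool, so it is threaded. Lowering to feel the hook.

apply_moves(deltas=[{"claw": 0.5,"delta_pos": [0,0,0.3],"yaw": 0},{"claw": 0.5,"delta_pos": [0,0,0.2],"yaw": 0},{"claw": 0.5,"delta_pos": [0,0,0.1],"yaw": 0}])

```text
clock: 21.95
eef_pos: [474.1, 85.8, 370.3]
tcp_rot: [-3.142, -0.0, -3.015]
contact_force: [-0.6, 0.6, -2.1]
opening: 0.338
grasp_force: 59.6
```

apply_moves(deltas=[{"claw": 0.5,"delta_pos": [0,0,0.08],"yaw": 0}])

```text
clock: 22.08
eef_pos: [474.2, 85.8, 369.7]
tcp_rot: [3.142, -0.0, -3.015]
contact_force: [-0.4, 0.1, -1.2]
opening: 0.337
grasp_force: 59.6
```

apply_moves(deltas=[{"claw": 0.5,"delta_pos": [0,0,0.06],"yaw": 0}])

```text
clock: 22.2
eef_pos: [474.2, 85.8, 369.2]
tcp_rot: [3.142, 0.0, -3.015]
contact_force: [0.8, -0.4, -1.4]
opening: 0.334
grasp_force: 59.6
```

apply_moves(deltas=[{"claw": 0.5,"delta_pos": [0,0,0.06],"yaw": 0}])

```text
clock: 22.32
eef_pos: [474.2, 85.9, 368.6]
tcp_rot: [3.142, 0.0, -3.015]
contact_force: [0.5, -0.2, -1.3]
opening: 0.34
grasp_force: 59.6
```

apply_moves(deltas=[{"claw": 0.5,"delta_pos": [0,0,0.05],"yaw": 0}])

```text
clock: 22.45
eef_pos: [474.2, 85.8, 368.1]
tcp_rot: [3.142, 0.0, -3.015]
contact_force: [0.3, -0.0, -1.1]
opening: 0.335
grasp_force: 59.6
```

apply_moves(deltas=[{"claw": 0.5,"delta_pos": [0,0,0.05],"yaw": 0}])

```text
clock: 22.58
eef_pos: [474.2, 85.8, 367.6]
tcp_rot: [3.142, 0.0, -3.015]
contact_force: [0.1, -0.0, 0.9]
opening: 0.339
grasp_force: 59.7
```

apply_moves(deltas=[{"claw": 0.5,"delta_pos": [0,0,0.05],"yaw": 0}])

```text
clock: 22.7
eef_pos: [474.3, 85.9, 367.4]
tcp_rot: [3.142, 0.0, -3.015]
contact_force: [-2.4, -0.3, 5.4]
opening: 0.336
grasp_force: 60.1
```

The hook now bears the tool. I'll ease off slightly, soften the grip and release gently.

apply_moves(deltas=[{"claw": 0.5,"delta_pos": [0,0,-0.03],"yaw": 0},{"claw": 0.5,"delta_pos": [0,0,0],"yaw": 0},{"claw": 0.33,"delta_pos": [0,0,0],"yaw": 0},{"claw": 0.28,"delta_pos": [0,0,0],"yaw": 0},{"claw": 0.2,"delta_pos": [0,0,0],"yaw": 0},{"claw": 0,"delta_pos": [0,0,0],"yaw": 0},{"claw": -0.2,"delta_pos": [0,0,0],"yaw": 0},{"claw": -0.2,"delta_pos": [0,0,0],"yaw": 0}], grip_force=20)

```text
clock: 23.7
eef_pos: [474.2, 85.8, 367.4]
tcp_rot: [3.142, 0.0, -3.015]
contact_force: [-0.3, -0.6, 0.3]
opening: 0.598
grasp_force: 0.0
```

apply_moves(deltas=[{"claw": -0.2,"delta_pos": [0,0,-1],"yaw": 0},{"claw": -0.2,"delta_pos": [0,0,-2],"yaw": 0},{"claw": -0.2,"delta_pos": [0,0,-4],"yaw": 0},{"claw": -0.2,"delta_pos": [0,0,-4],"yaw": 0},{"claw": -0.2,"delta_pos": [2,-3,0],"yaw": 0},{"claw": -0.2,"delta_pos": [5,0,0],"yaw": 0},{"claw": -0.2,"delta_pos": [5,0,0],"yaw": 0},{"claw": -0.2,"delta_pos": [0,0,0],"yaw": 0}])

```text
clock: 24.7
eef_pos: [356.3, 40.6, 478.0]
tcp_rot: [3.142, 0.001, -3.016]
contact_force: [1.1, -0.9, 0.3]
opening: 0.6
grasp_force: 0.0
```

```bash
python3 go.py; python3 hk.py
python3 - <<'E'
from h import *
a=grab('side')['img'][80:220,150:300];b=grab('top')['img'][130:270,150:260]
cv2.imwrite('pics/c8.png',cv2.resize(np.hstack([a,b]),None,fx=3,fy=3,interpolation=cv2.INTER_CUBIC))
E
```

```text
t 24.7 pos [356.3  40.6 478. ] rot [ 3.142e+00  1.000e-03 -3.016e+00] F [ 1.12 -0.86  0.29] op 0.6 gf 0.0 q [ 0.11 -0.17  2.05  0.    1.26 -1.59]
top hook 38 (np.float64(7.4830192392953165), array([ 1.49, 19.65])) [473.77  86.79 196.45] 186.66352966689405 x ext 444.29380141951935 506.06683755354993
top handle 15 [609.44 102.72 239.76]
side hook 53 (np.float64(6.047683784391921), array([ 4.2, 19.3])) [474.16  86.25 196.83] 187.01284835169514 x ext 444.47294125972684 507.0242495991443
side handle 18 [609.63 100.59 237.35]
```

View pics/c8.png

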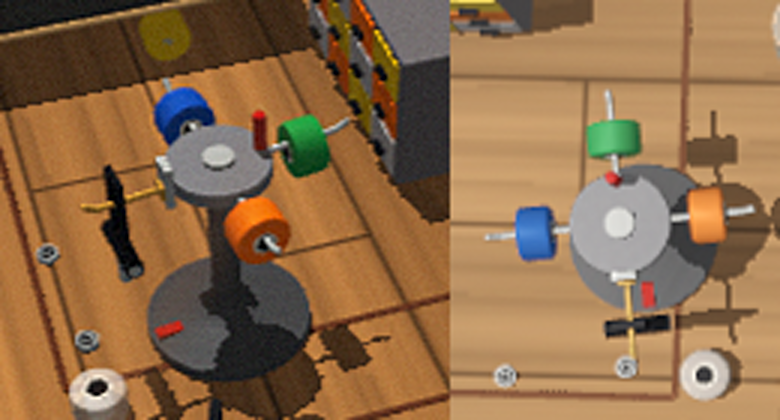

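The tool hangs from the hook near (118,215) and the rotor hasn't moved. I'll let it settle, then hand in.

apply_moves(deltas=[{"claw": -0.2,"delta_pos": [0,0,0],"yaw": 0},{"claw": -0.2,"delta_pos": [0,0,0],"yaw": 0},{"claw": -0.2,"delta_pos": [0,0,0],"yaw": 0},{"claw": -0.2,"delta_pos": [0,0,0],"yaw": 0},{"claw": -0.2,"delta_pos": [0,0,0],"yaw": 0},{"claw": -0.2,"delta_pos": [0,0,0],"yaw": 0},{"claw": -0.2,"delta_pos": [0,0,0],"yaw": 0},{"claw": -0.2,"delta_pos": [0,0,0],"yaw": 0}])

```text
clock: 25.9
eef_pos: [358.9, 41.0, 477.4]
tcp_rot: [3.142, 0.0, -3.015]
contact_force: [0.1, 0.2, -0.2]
opening: 0.603
grasp_force: 0.0
```

apply_moves(deltas=[{"claw": -0.2,"delta_pos": [0,0,0],"yaw": 0},{"claw": -0.2,"delta_pos": [0,0,0],"yaw": 0},{"claw": -0.2,"delta_pos": [0,0,0],"yaw": 0},{"claw": -0.2,"delta_pos": [0,0,0],"yaw": 0},{"claw": -0.2,"delta_pos": [0,0,0],"yaw": 0},{"claw": -0.2,"delta_pos": [0,0,0],"yaw": 0},{"claw": -0.2,"delta_pos": [0,0,0],"yaw": 0},{"claw": -0.2,"delta_pos": [0,0,0],"yaw": 0}])

```text
clock: 26.9
eef_pos: [358.9, 41.0, 477.4]
tcp_rot: [-3.142, -0.0, -3.015]
contact_force: [0.7, -0.7, 0.2]
opening: 0.601
grasp_force: 0.0
```

Run:
```python
from h import *
old=load('side')['img'].astype(int); P=None
def tool():
    f=grab('side');X=pts(f);m=(np.hypot(X[...,0]-474,X[...,1]-86)<45)&(f['img'].max(-1)<70)&(X[...,2]>90)&(X[...,2]<225)
    q=X[m]; hi=q[q[:,2]>195].mean(0); lo=q[q[:,2]<165].mean(0); return hi.round(1),lo.round(1)
for i in range(4): print(*tool())
```

```text
[477.4  78.1 211. ] [472.8  75.6 148. ]
[475.2  77.6 212.6] [472.8  75.5 147.9]
[476.   77.7 211.6] [472.7  75.4 147.6]
[476.9  78.  211.6] [472.8  75.3 147.6]
```

Still and plumb.

```bash
python3 -c "
from rig import r
print(r.sign_off())"
```

```text
the job is handed in; nothing more can be done
None
```

I handed the job in with the turret against its stop and the smaller skate tool hanging still and plumb from the empty hook; nothing else was touched, and sign-off returned no verdict.

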